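# Refill the tape caddy

### The arm

A 6-joint arm with a two-finger parallel gripper is mounted at the origin on the work surface; the furniture and walls round the work are solid. World frame = base frame: x ahead of the robot, y to its left, z up, the work surface at z = 0. Lengths are in m, angles in rad, forces in N, time in s.
With the tool pointing down it reaches from about 0.375 to 0.9 m from the base axis. Payload 3.1 kg.
Tool frame: the origin (TCP) lies at the very end of the fingers, on their centre line; the grasp point (between the pads) lies 19 mm behind it (manip.pinch_z is the distance from the TCP to the grasp point, in m); z points along the fingers, y is the direction in which the jaws open and shut (so a half turn about z gives the same grasp; the last joint's range is limited). The gripper opens to 85 mm and grips with 20 to 120 N. Pads are 22 mm wide; open, the fingers measure 114 mm over their backs; the gripper's body (76 mm by 85 mm) begins 54 mm behind the grasp point. The pads swing forward as they close: fully open they stand 13 mm farther back than shut.
Start: joints at [1.081, 0.527, 1.433, -0, 1.181, -0.178], TCP at [0.192, 0.595, 0.231] pointing down, gripper open.
Joint ranges: [-3.08, 3.08], [-0.75, 2.2], [0.22, 2.44], [-1.43, 4.57], [0, 2.65], [-2.85, 2.85]. Speed limits (rad/s): [2.79, 2.79, 3.14, 3.14, 3.14, 3.14].

### API

Orientations are given as a unit quaternion [x, y, z, w].
In Python, from station import manip gives the robot as it stands.
- The arm moves only by the tool drive_tool, never from a script. Its argument "increments" is a list of rows, each a list of 7 numbers: the closure in counts, from 0 (fully open) to 255 (shut), then the shift along the tool's x, y, z in cm, then the turn, a rotation vector about the tool's x, y, z in rad. A call has 1 to 20 rows; each row is the pose to reach, as a shift and turn from the pose commanded when the call began, along the tool's axes at that moment; what a row does not reach only later rows make up. A row lasts 1/10 s, in which the tool goes at most 50 mm and 8.59 degrees, less where a joint would pass 70% of its speed; a pose out of reach is approached as far as the arm can. A call with a gripper value outside its range is refused whole. The fingers move at their own pace and stop on an object; "force" is the grip in N (left out, the last holds). Time passes only in rows, so rows that repeat a pose let the fingers close. It gives the time, the measured TCP pose, the force and the opening at its end, in the units of the state.
- manip.sense(): the state, without advancing time (a new reading comes with each control period).
- manip.snapshot(name): name is "side" or "top"; returns the picture (384x512x3 uint8, red, green, blue); there is no depth.
- manip.camera_model(name): a dict with "mtx" (3x3 intrinsics, pixels), "k1" (the pictures are not rectified: a ray, as slopes to the right and down, at radius r is drawn at 1 + k1 r^2 times it, then the intrinsics apply), "cam_to_world" (4x4, takes a point from camera to world coordinates). Camera axes: x right, y down, z forward; pixel columns grow to the right and rows downward; lengths in m; the calibration is good to about 2 mm. A picture is of the moment at which its call begins. camera_model takes no time and is no camera call.
- manip.sign_off(): hands the job in, once; it reports no verdict.
The state is a dict: "t": time; "q": joint angles; "qd": joint speeds; "tau": joint torques, N m; "tcp_pos": TCP position; "tool_rot": TCP orientation; "force": force on the tool from outside, world axes, zero at the start; "ft_torque": the same for the moment, N m; "finger_gap": opening from 0.0 (shut) to 1.0 (fully open).
Only numpy, scipy, OpenCV 4.12 (cv2) and the standard library are available. Lean on these libraries where they do the work, as an engineer would, in place of code of your own. Each camera call takes 0.05 s, during which the arm holds its last target. There are 200 camera calls.

### The job

Gather the pink, yellow, teal and blue rolls of paper tape into the wooden caddy, laying each one flat in the compartment whose liner has its colour. Leave the violet tape roll and the spool of teal ribbon where they are: they do not belong in the caddy.

Things in the scene. Friction and masses are not known exactly. Their poses are not given: they have to be found in the camera images.
- roll_pink_center (a point): centre (half-way up) of the pink roll of paper tape: a short ring with paler stripes round its edge and a brown card core, 48 mm across and 15 mm high, loose, 30 g or so, lying flat (axis up, z axis of the point) on the table; grasp it across its outside from above
- roll_yellow_center (a point): centre (half-way up) of the yellow roll of paper tape: a short ring with paler stripes round its edge and a brown card core, 48 mm across and 19 mm high, loose, 30 g or so, lying flat (axis up, z axis of the point) on the table; grasp it across its outside from above
- roll_teal_center (a point): centre (half-way up) of the teal roll of paper tape: a short ring with paler stripes round its edge and a brown card core, 54 mm across and 15 mm high, loose, 30 g or so, lying flat (axis up, z axis of the point) on the table; grasp it across its outside from above
- roll_blue_center (a point): centre (half-way up) of the blue roll of paper tape: a short ring with paler stripes round its edge and a brown card core, 54 mm across and 15 mm high, loose, 30 g or so, lying flat (axis up, z axis of the point) on the table; grasp it across its outside from above
- liner_pink: fixed pink liner, a plate 98 x 69 x 2 mm on the floor of one of the four compartments in the fixed wooden caddy (110 x 316 mm); origin: centre of its underside, its top is 6 mm above the table. x: along the compartment (102 mm inside), away from the robot; y: across it (74 mm inside), along the row of four, 78 mm apart. Walls 4 mm thick, up to 22 mm above the table. The colours' order varies
- liner_yellow: fixed yellow liner, a plate 98 x 69 x 2 mm on the floor of one of the four compartments in the fixed wooden caddy (110 x 316 mm); origin: centre of its underside, its top is 6 mm above the table. x: along the compartment (102 mm inside), away from the robot; y: across it (74 mm inside), along the row of four, 78 mm apart. Walls 4 mm thick, up to 22 mm above the table. The colours' order varies
- liner_teal: fixed teal liner, a plate 98 x 69 x 2 mm on the floor of one of the four compartments in the fixed wooden caddy (110 x 316 mm); origin: centre of its underside, its top is 6 mm above the table. x: along the compartment (102 mm inside), away from the robot; y: across it (74 mm inside), along the row of four, 78 mm apart. Walls 4 mm thick, up to 22 mm above the table. The colours' order varies
- liner_blue: fixed blue liner, a plate 98 x 69 x 2 mm on the floor of one of the four compartments in the fixed wooden caddy (110 x 316 mm); origin: centre of its underside, its top is 6 mm above the table. x: along the compartment (102 mm inside), away from the robot; y: across it (74 mm inside), along the row of four, 78 mm apart. Walls 4 mm thick, up to 22 mm above the table. The colours' order varies
- roll_violet_center (a point): centre of the violet roll of paper tape, 52 mm across, 12 mm high, loose, flat on the table; stays where it is. An ink tin (62 mm across, 20 mm high) and a candle tin (66 mm across, 30 mm high) also stand among the rolls; all these scattered things lie about 90 mm or more apart, centre to centre
- spool_teal_center (a point): centre (half-way up) of a spool of teal ribbon with brown card end discs, 60 mm across, 24 mm high, with a short ribbon tail sticking out, loose, standing on one end disc; it is not tape and stays where it is
Things that resemble listed ones, but are neither listed nor needed, are in the scene too. Leave any black, green or red look-alike of the part that bears roll_pink_center alone.

How it is judged:
By the outcome, as a careful person would: the job done as asked, in the order asked, and still so for the second after the job is handed in, with the robot touching nothing.
It also fails if it takes over 83 s, if anything falls off the work surface, if the arm or the gripper's body presses on something with over 40 N, if the wrist force passes 120 N, or if a joint passes its speed limit or range.

## Working session

There is one attempt and no reset: what is moved stays moved. The work goes in short steps, Python scripts to look and compute and a tool call to move; the robot and the scene stay as the last step left them, time stands still between calls to the robot, and variables do not carry over. Pictures are saved under pics/ and viewed, about 12 in all and at most 16, crops included, and the job is handed in when it is done.

Besides the shell and the picture viewer there is one more tool, called as a command line: name --pt "numbers of a row" for each row, then --argument value for the rest. drive_tool: Moves the arm, as the interface text tells. Its arguments: {"type":"object","properties":{"increments":{"type":"array","items":{"type":"array","items":{"type":"number"}}},"force":{"type":"number"}},"required":["increments"]}

```bash
mkdir -p pics; python3 - <<'E'
from station import manip
import cv2
for n in("top","side"):
    cv2.imwrite(f"pics/{n}0.png",manip.snapshot(n)[:,:,::-1]); print(manip.camera_model(n))
s=manip.sense();print(s["t"],s["tcp_pos"],s["tool_rot"],s["finger_gap"],manip.pinch_z)
E
```

```text
{'mtx': array([[358.74170992,   0.        , 251.21964128],
       [  0.        , 358.74170992, 192.03920597],
       [  0.        ,   0.        ,   1.        ]]), 'k1': -0.02083753965765592, 'cam_to_world': array([[-0.01133501, -0.9822362 ,  0.18730607,  0.28525733],
       [-0.99986406,  0.01337673,  0.00964006, -0.02149771],
       [-0.01197436, -0.18717134, -0.9822543 ,  0.8853409 ],
       [ 0.        ,  0.        ,  0.        ,  1.        ]])}
{'mtx': array([[386.57438107,   0.        , 252.79878763],
       [  0.        , 386.57438107, 194.12352713],
       [  0.        ,   0.        ,   1.        ]]), 'k1': -0.11524337272554273, 'cam_to_world': array([[ 0.99983708, -0.00643825, -0.01686321,  0.45954265],
       [ 0.00838474, -0.66166   ,  0.74975712, -0.8852099 ],
       [-0.01598483, -0.74977636, -0.66149822,  0.80517732],
       [ 0.        ,  0.        ,  0.        ,  1.        ]])}
0.1 [0.19139875 0.59429628 0.23044611] [ 1.55268822e-01  9.87871783e-01 -9.12607379e-04 -3.16685081e-04] 1.002325214228068 0.0187
```

View pics/top0.png

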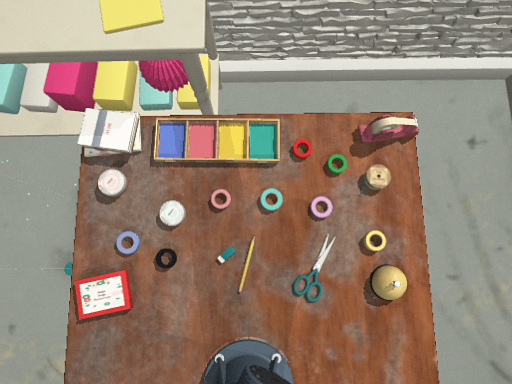

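View pics/side0.png

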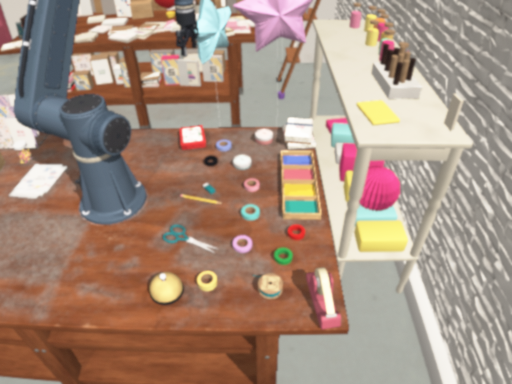

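Top view: the liners run blue, pink, yellow, teal at columns 172, 202, 231 and 263 (row 140). The rolls are pink (220,199), teal (271,199), yellow (375,241) and blue (127,243), with violet at (321,207) and the spool at (377,177). The side view agrees.

```bash
cat > h.py <<'E'
import numpy as np, cv2
from station import manip
def ray(n,uv):
    c=manip.camera_model(n); k=c["k1"]; m=c["mtx"]
    d=np.array([(uv[0]-m[0,2])/m[0,0],(uv[1]-m[1,2])/m[1,1]]); s=d.copy()
    for _ in range(20): s=d/(1+k*(s@s))
    T=c["cam_to_world"]; return T[:3,3],T[:3,:3]@[*s,1]
def onplane(n,uv,z):
    o,d=ray(n,uv); return o+d*(z-o[2])/d[2]
def pix(n,P):
    c=manip.camera_model(n); T=c["cam_to_world"]; p=T[:3,:3].T@(np.array(P)-T[:3,3]); s=p[:2]/p[2]
    s=s*(1+c["k1"]*(s@s)); return c["mtx"][:2,:2]@s+c["mtx"][:2,2]
HUE={"pink":(165,180,70),"yellow":(22,34,90),"teal":(82,98,70),"blue":(108,125,60),"violet":(135,160,50)}
def blob(im,col,uv,w):
    "hull centre (bounding circle) and size of the colour blob near uv"
    hsv=cv2.cvtColor(im,cv2.COLOR_RGB2HSV); a,b,s=HUE[col]
    m=cv2.inRange(hsv,(a,s,90),(b,255,255))
    if col=="pink": m|=cv2.inRange(hsv,(0,s,150),(4,255,255))
    k=np.zeros_like(m);u,v=map(int,uv);k[max(v-w,0):v+w,max(u-w,0):u+w]=255
    p=cv2.findNonZero(m&k)
    if p is None: return None
    h=cv2.convexHull(p); M=cv2.moments(h); 
    return np.array([M["m10"]/M["m00"],M["m01"]/M["m00"]]),2*np.sqrt(M["m00"]/np.pi),cv2.boundingRect(p)
E
python3 - <<'E'
from h import *
top=manip.snapshot("top"); side=manip.snapshot("side")
for c,uv,hh in [("pink",(220,199),.015),("yellow",(375,241),.019),("teal",(271,199),.015),("blue",(127,243),.015),("violet",(321,207),.012)]:
    b=blob(top,c,uv,16); P=onplane("top",b[0],hh*.75); 
    q=pix("side",P); s=blob(side,c,q,13)
    print(c,b,P.round(4), "side",s and (onplane("side",s[0],hh*.6).round(4),s[2]))
for c,uv in [("blue",(172,140)),("pink",(202,140)),("yellow",(231,140)),("teal",(263,140))]:
    b=blob(top,c,uv,19); P=onplane("top",b[0],.006);q=pix("side",P); s=blob(side,c,q,17)
    x,y,w,h=b[2]; print("liner",c,b[2],P.round(4),(onplane("top",(x,y),.006)-onplane("top",(x+w-1,y+h-1),.006)).round(3),"side",s and onplane("side",s[0],.006).round(4))
print("spool",onplane("top",(377,177),.024))
E
```

```text
pink (array([220.36615733, 198.47368421]), np.float64(19.364117483750853), (211, 189, 20, 20)) [0.4368 0.0636 0.0112] side (array([0.4349, 0.0639, 0.009 ]), (244, 178, 16, 14))
yellow (array([374.35114504, 240.49923664]), np.float64(20.42023386008999), (364, 231, 22, 20)) [ 0.3286 -0.308   0.0142] side (array([ 0.3272, -0.3103,  0.0114]), (197, 271, 20, 20))
teal (array([270.95881226, 199.15469349]), np.float64(21.049640414216977), (261, 189, 21, 22)) [ 0.4334 -0.0615  0.0112] side (array([ 0.4311, -0.0609,  0.009 ]), (241, 205, 18, 14))
blue (array([127.93542757, 242.15008726]), np.float64(22.05396803500069), (117, 231, 23, 23)) [0.3319 0.2884 0.0112] side (array([0.3311, 0.2853, 0.009 ]), (217, 142, 14, 8))
violet (array([320.92740286, 206.88803681]), np.float64(20.37341629633241), (311, 197, 21, 21)) [ 0.4128 -0.1842  0.009 ] side (array([ 0.4105, -0.1842,  0.0072]), (233, 236, 18, 16))
liner blue (158, 123, 28, 35) [0.5924 0.191  0.006 ] [0.093 0.073 0.   ] side [0.5898 0.201  0.006 ]
liner pink (188, 123, 28, 35) [0.59   0.1129 0.006 ] [0.093 0.071 0.   ] side [0.5874 0.1218 0.006 ]
liner yellow (218, 123, 28, 36) [0.5879 0.0355 0.006 ] [0.095 0.069 0.   ] side [0.5836 0.0404 0.006 ]
liner teal (249, 124, 27, 34) [ 0.5872 -0.0426  0.006 ] [0.09  0.065 0.   ] side [ 0.5843 -0.0356  0.006 ]
spool [ 0.48295159 -0.32287825  0.024     ]
```

drive_tool --pt "60 0 0 0 0 0 0.14" --pt "60 0 0 0 0 0 0.28" --pt "60 0 0 0 0 0 0.42" --pt "60 0 0 0 0 0 0.56" --pt "60 0 0 0 0 0 0.7" --pt "60 0 0 0 0 0 0.84" --pt "60 0 0 0 0 0 0.98" --pt "60 0 0 0 0 0 1.12" --pt "60 0 0 0 0 0 1.259" --pt "60 0 0 0 0 0 1.259" --pt "60 0 0 0 0 0 1.259" --force 25

```text
t: 1.3
tcp_pos: [0.1916, 0.5947, 0.2311]
tool_rot: [0.706, 0.708, -0.0, 0.0]
force: [-0.2, 0.4, 0.6]
finger_gap: 0.766
```

The poses are consistent: liners are 78 mm apart, sizes are right, and the two views agree within 3 mm for the rolls. Starting with blue.

drive_tool --pt "40 -3.4 1.6 0 0 0 0" --pt "40 -7.6 3.5 0 0 0 0" --pt "40 -11.9 5.4 1 0 0 0" --pt "40 -16.1 7.3 3 0 0 0" --pt "40 -20.3 9.3 5 0 0 0" --pt "40 -24.5 11.2 8 0 0 0" --pt "40 -28 12.7 11 0 0 0" --pt "40 -30 13.7 14 0 0 0" --pt "40 -30.8 14 17 0 0 0" --pt "40 -30.8 14 19 0 0 0" --pt "40 -30.8 14 20 0 0 0" --pt "40 -30.8 14 20 0 0 0" --pt "40 -30.8 14 20 0 0 0"

```text
t: 2.6
tcp_pos: [0.3319, 0.2873, 0.0317]
tool_rot: [0.707, 0.708, 0.0, 0.0]
force: [0.4, 0.4, -0.3]
finger_gap: 0.844
```

```bash
python3 - <<'E'
from h import *
s=manip.sense();print(s["t"],s["tcp_pos"],s["q"])
a=manip.snapshot("top")[190:290,60:200];b=manip.snapshot("side")[60:200,150:300]
a=cv2.resize(a,None,fx=4,fy=4);b=cv2.resize(b,(0,0),fx=2.85,fy=2.85)[:400,:]
cv2.imwrite("pics/a1.png",cv2.resize(np.hstack([a,b[:400]]),(0,0),fx=.8,fy=.8)[:,:,::-1])
E
```

```text
2.6 [0.33194843 0.28733622 0.03172349] [4.57881182e-01 6.76999996e-01 2.04305461e+00 5.93442550e-06
 4.20673709e-01 4.56433445e-01]Traceback (most recent call last):
  File "<stdin>", line 5, in <module>
    return _nx.concatenate(arrs, 1, dtype=dtype, casting=casting)
           ~~~~~~~~~~~~~~~^^^^^^^^^^^^^^^^^^^^^^^^^^^^^^^^^^^^^^^
ValueError: all the input array dimensions except for the concatenation axis must match exactly, but along dimension 0, the array at index 0 has size 400 and the array at index 1 has size 399
```

drive_tool --pt "40 0 0 2 0 0 0" --pt "40 0 0 3.1 0 0 0" --pt "40 0 0 3.1 0 0 0" --pt "255 0 0 3.1 0 0 0" --pt "255 0 0 3.1 0 0 0" --pt "255 0 0 3.1 0 0 0" --pt "255 0 0 3.1 0 0 0" --pt "255 0 0 3.1 0 0 0" --force 25

```text
t: 3.5
tcp_pos: [0.3318, 0.287, 0.0009]
tool_rot: [0.707, 0.707, 0.0, 0.0]
force: [-1.4, 0.7, 6.3]
finger_gap: 0.615
```

```bash
cat >> h.py <<'E'
def look(name,ct,cs):
    "ct/cs: centre pixel in top and side; saves a pair of enlarged crops"
    out=[]
    for n,(u,v) in (("top",ct),("side",cs)):
        im=manip.snapshot(n); u=int(np.clip(u,60,452)); v=int(np.clip(v,60,324))
        out.append(cv2.resize(im[v-60:v+60,u-60:u+60],(400,400),interpolation=cv2.INTER_CUBIC))
    cv2.imwrite(f"pics/{name}.png",np.hstack(out)[:,:,::-1])
E
python3 - <<'E'
from h import *
look("a1",(128,242),(224,146)); s=manip.sense();print(s["tcp_pos"],s["finger_gap"],s["force"])
E
```

```text
[0.3317878  0.28699018 0.00093556] 0.6206254273685181 [-0.72835397  0.5503932   6.95595468]
```

View pics/a1.png

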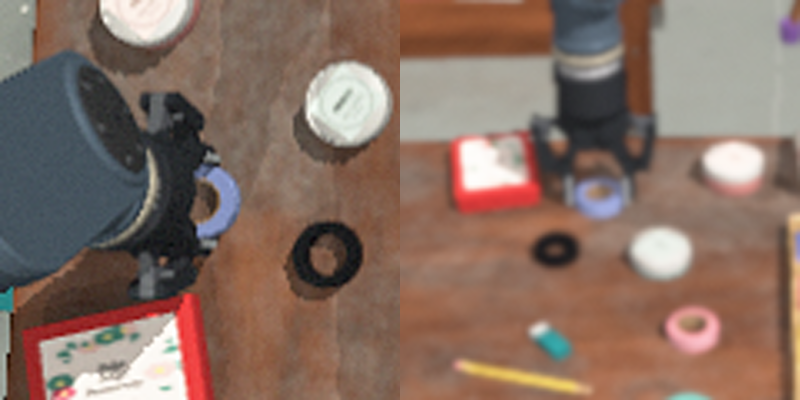

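The gripper straddles the blue roll and the gap is about 53 mm, so the grasp is good. Lifting it and carrying it over.

drive_tool --pt "255 0 0 -2 0 0 0" --pt "255 0 0 -5 0 0 0" --pt "255 -1 2.5 -8 0 0 0" --pt "255 -2.5 6.7 -8 0 0 0" --pt "255 -4 11 -8 0 0 0" --pt "255 -5.7 15.4 -8 0 0 0" --pt "255 -7.4 19.8 -8 0 0 0" --pt "255 -8.8 23.5 -7 0 0 0" --pt "255 -9.6 25.8 -5 0 0 0" --pt "255 -9.6 25.8 -4 0 0 0" --pt "255 -9.6 25.8 -4 0 0 0" --pt "255 -9.6 25.8 -4 0 0 0"

```text
t: 4.8
tcp_pos: [0.5876, 0.1912, 0.0399]
tool_rot: [0.707, 0.707, -0.001, -0.001]
force: [-0.0, 0.3, -0.3]
finger_gap: 0.617
```

```bash
python3 - <<'E'
from h import *
look("a2",(180,140),(300,170)); s=manip.sense();print(s["tcp_pos"],s["finger_gap"],s["force"])
E
```

```text
[0.58847956 0.19158697 0.04087097] 0.6195810259824237 [ 0.05974508 -0.33174077 -0.39292437]
```

View pics/a2.png

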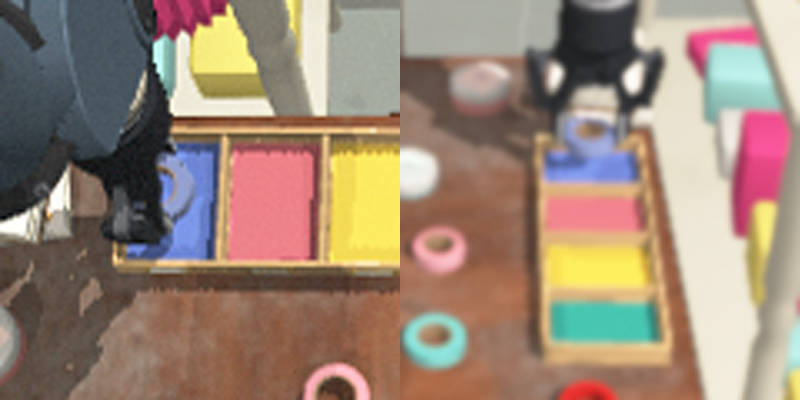

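The roll is held level over the blue compartment. Lowering and releasing with a partial opening.

drive_tool --pt "255 0 0 1.2 0 0 0" --pt "255 0 0 2.4 0 0 0" --pt "255 0 0 3.1 0 0 0" --pt "255 0 0 3.3 0 0 0" --pt "255 0 0 3.3 0 0 0" --pt "68 0 0 3.3 0 0 0" --pt "68 0 0 3.3 0 0 0" --pt "68 0 0 3.3 0 0 0" --pt "68 0 0 1.8 0 0 0" --pt "68 0 0 0 0 0 0" --pt "68 0 0 -3 0 0 0" --pt "68 0 0 -3 0 0 0"

```text
t: 6.1
tcp_pos: [0.593, 0.1914, 0.0751]
tool_rot: [0.707, 0.707, 0.004, 0.003]
force: [0.6, 0.0, 0.9]
finger_gap: 0.735
```

drive_tool --pt "50 -2 -2.4 0 0 0 0" --pt "50 -5 -6 0 0 0 0" --pt "50 -8 -9.7 0 0 0 0" --pt "50 -11 -13.3 1 0 0 0" --pt "50 -12.7 -15.4 2.5 0 0 0" --pt "50 -12.7 -15.4 4.1 0 0 0" --pt "50 -12.7 -15.4 4.1 0 0 0" --pt "50 -12.7 -15.4 4.1 0 0 0"

```text
t: 6.9
tcp_pos: [0.4365, 0.0638, 0.0295]
tool_rot: [0.707, 0.707, 0.0, 0.0]
force: [0.4, 0.1, 0.7]
finger_gap: 0.807
```

```bash
python3 - <<'E'
from h import *
look("a3",(180,160),(270,180)); s=manip.sense();print(s["t"],s["tcp_pos"],s["finger_gap"],s["force"])
E
```

```text
7.0 [0.43697532 0.06405094 0.02990332] 0.8026860273182552 [-0.26478983 -1.16159198 -0.20394981]
```

View pics/a3.png

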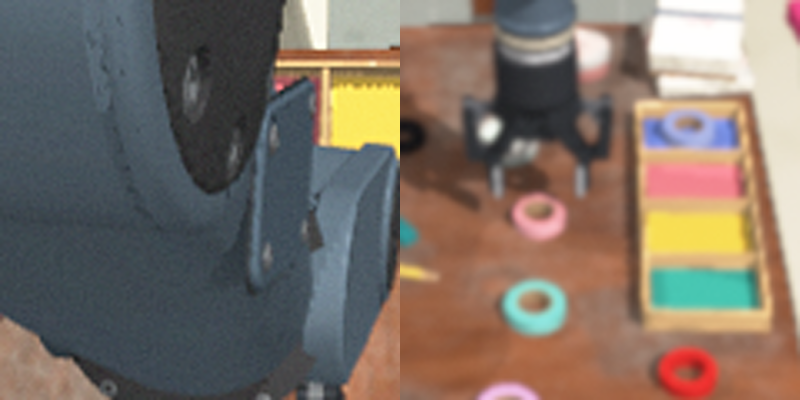

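Side view: the blue roll lies in the blue compartment, and the jaws are above the pink roll.

drive_tool --pt "50 0 0 1.5 0 0 0" --pt "50 0 0 2.7 0 0 0" --pt "50 0 0 2.7 0 0 0" --pt "255 0 0 2.7 0 0 0" --pt "255 0 0 2.7 0 0 0" --pt "255 0 0 2.7 0 0 0" --pt "255 0 0 2.7 0 0 0" --pt "255 0 0 2.7 0 0 0" --force 25

```text
t: 7.8
tcp_pos: [0.4363, 0.064, 0.0031]
tool_rot: [0.707, 0.707, 0.001, 0.001]
force: [0.9, 1.0, 6.4]
finger_gap: 0.543
```

drive_tool --pt "255 0 0 -2 0 0 0" --pt "255 0 0 -5 0 0 0" --pt "255 1 3 -7.5 0 0 0" --pt "255 2.3 7 -7.5 0 0 0" --pt "255 3.6 11 -7 0 0 0" --pt "255 4.6 14 -6 0 0 0" --pt "255 4.9 15.2 -4.5 0 0 0" --pt "255 4.9 15.2 -3.5 0 0 0" --pt "255 4.9 15.2 -3.5 0 0 0" --pt "255 4.9 15.2 -3.5 0 0 0" --pt "255 4.9 15.2 -2.2 0 0 0" --pt "255 4.9 15.2 -1.2 0 0 0" --pt "255 4.9 15.2 -0.6 0 0 0" --pt "255 4.9 15.2 -0.6 0 0 0" --pt "82 4.9 15.2 -0.6 0 0 0" --pt "82 4.9 15.2 -0.6 0 0 0" --pt "82 4.9 15.2 -0.6 0 0 0" --pt "82 4.9 15.2 -2 0 0 0" --pt "82 4.9 15.2 -4 0 0 0" --pt "82 4.9 15.2 -7 0 0 0"

```text
t: 9.8
tcp_pos: [0.5867, 0.1128, 0.0725]
tool_rot: [0.707, 0.707, -0.001, -0.001]
force: [-0.2, -0.1, 0.0]
finger_gap: 0.682
```

drive_tool --pt "45 -2 -1.8 0 0 0 0" --pt "45 -5 -4.5 0 0 0 0" --pt "45 -8.5 -7.6 0 0 0 0" --pt "45 -12 -10.8 0 0 0 0" --pt "45 -15.5 -13.9 1 0 0 0" --pt "45 -17.4 -15.6 2.5 0 0 0" --pt "45 -17.4 -15.6 4.3 0 0 0" --pt "45 -17.4 -15.6 4.3 0 0 0" --pt "45 -17.4 -15.6 4.3 0 0 0"

```text
t: 10.7
tcp_pos: [0.4323, -0.0613, 0.0299]
tool_rot: [0.707, 0.707, 0.0, 0.0]
force: [1.0, -0.0, -0.4]
finger_gap: 0.825
```

```bash
python3 - <<'E'
from h import *
look("a4",(240,160),(270,190)); s=manip.sense();print(s["t"],s["tcp_pos"],s["finger_gap"],s["force"])
E
```

```text
10.8 [ 0.43271763 -0.06103228  0.03015713] 0.8271095213520483 [-0.35524041  0.17935422 -0.39992846]
```

View pics/a4.png

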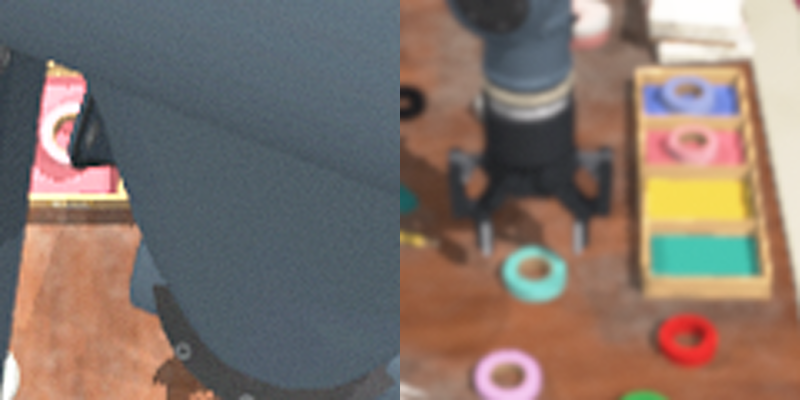

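Pink lies flat in its compartment, and the jaws are over teal.

drive_tool --pt "45 0 0 1.5 0 0 0" --pt "45 0 0 2.7 0 0 0" --pt "45 0 0 2.7 0 0 0" --pt "255 0 0 2.7 0 0 0" --pt "255 0 0 2.7 0 0 0" --pt "255 0 0 2.7 0 0 0" --pt "255 0 0 2.7 0 0 0" --pt "255 0 0 2.7 0 0 0" --force 25

```text
t: 11.6
tcp_pos: [0.4322, -0.061, 0.0032]
tool_rot: [0.707, 0.707, 0.0, 0.001]
force: [2.0, 3.4, 7.2]
finger_gap: 0.617
```

drive_tool --pt "255 0 0 -2 0 0 0" --pt "255 0 0 -5 0 0 0" --pt "255 0.4 3 -7.5 0 0 0" --pt "255 0.9 7 -7.5 0 0 0" --pt "255 1.4 11 -7 0 0 0" --pt "255 1.7 14 -6 0 0 0" --pt "255 1.9 15.3 -4.5 0 0 0" --pt "255 1.9 15.3 -3.5 0 0 0" --pt "255 1.9 15.3 -3.5 0 0 0" --pt "255 1.9 15.3 -3.5 0 0 0" --pt "255 1.9 15.3 -2.2 0 0 0" --pt "255 1.9 15.3 -1.2 0 0 0" --pt "255 1.9 15.3 -0.6 0 0 0" --pt "255 1.9 15.3 -0.6 0 0 0" --pt "69 1.9 15.3 -0.6 0 0 0" --pt "69 1.9 15.3 -0.6 0 0 0" --pt "69 1.9 15.3 -0.6 0 0 0" --pt "69 1.9 15.3 -2 0 0 0" --pt "69 1.9 15.3 -4 0 0 0" --pt "69 1.9 15.3 -7 0 0 0"

```text
t: 13.6
tcp_pos: [0.5837, -0.0419, 0.0726]
tool_rot: [0.707, 0.707, -0.001, -0.001]
force: [1.2, 0.6, 0.6]
finger_gap: 0.73
```

drive_tool --pt "50 -2 -2 -1 0 0 0" --pt "50 -5 -4.8 -1 0 0 0" --pt "50 -8.5 -8.2 -1 0 0 0" --pt "50 -12 -11.6 -1 0 0 0" --pt "50 -15.5 -14.9 -1 0 0 0" --pt "50 -19 -18.3 -1 0 0 0" --pt "50 -22.5 -21.7 -1 0 0 0" --pt "50 -25.5 -24.5 0 0 0 0" --pt "50 -26.7 -25.7 1.5 0 0 0" --pt "50 -26.7 -25.7 3 0 0 0" --pt "50 -26.7 -25.7 3.5 0 0 0" --pt "50 -26.7 -25.7 3.5 0 0 0" --pt "50 -26.7 -25.7 3.5 0 0 0"

```text
t: 14.9
tcp_pos: [0.3282, -0.309, 0.0379]
tool_rot: [0.707, 0.707, -0.0, 0.0]
force: [-0.0, 0.2, -0.3]
finger_gap: 0.805
```

```bash
python3 - <<'E'
from h import *
look("a5",(370,240),(230,245)); s=manip.sense();print(s["t"],s["tcp_pos"],s["finger_gap"],s["q"])
E
```

```text
15.0 [ 0.32834866 -0.30910018  0.03803984] 0.8053434137149261 [-1.00390553e+00  6.67060814e-01  2.01149545e+00 -2.88894236e-05
  4.61625624e-01 -1.00520924e+00]
```

View pics/a5.png

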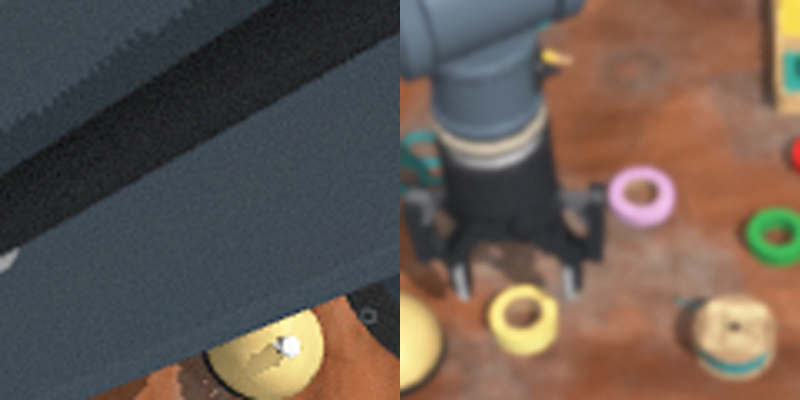

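The jaws are over yellow. The yellow dome stands close to the left jaw, so I'm checking the clearance before going down.

```bash
python3 - <<'E'
from h import *
for z in (0,.02,.04): print(z,[onplane("top",(389+a,282+b),z)[:2].round(3) for a,b in((0,0),(0,-18),(-18,0))],[onplane("side",(166+a,288+b),z)[:2].round(3) for a,b in((0,0),(17,0),(0,16))])
E
```

```text
0 [array([ 0.23 , -0.341]), array([ 0.272, -0.344]), array([ 0.231, -0.297])] [array([ 0.225, -0.326]), array([ 0.268, -0.325]), array([ 0.232, -0.372])]
0.02 [array([ 0.231, -0.333]), array([ 0.273, -0.337]), array([ 0.232, -0.291])] [array([ 0.23, -0.34]), array([ 0.272, -0.339]), array([ 0.238, -0.385])]
0.04 [array([ 0.233, -0.326]), array([ 0.273, -0.329]), array([ 0.233, -0.285])] [array([ 0.236, -0.354]), array([ 0.277, -0.353]), array([ 0.244, -0.398])]
```

drive_tool --pt "72 0 0 0 0 0 0" --pt "72 0 0 0.8 0 0 0" --pt "72 0 0 1.6 0 0 0" --pt "72 0 0 2.4 0 0 0" --pt "72 0 0 3.3 0 0 0" --pt "72 0 0 3.3 0 0 0" --pt "255 0 0 3.3 0 0 0" --pt "255 0 0 3.3 0 0 0" --pt "255 0 0 3.3 0 0 0" --pt "255 0 0 3.3 0 0 0" --pt "255 0 0 3.3 0 0 0" --force 25

```text
t: 16.1
tcp_pos: [0.3278, -0.3093, 0.0045]
tool_rot: [0.707, 0.707, -0.0, 0.0]
force: [0.6, -0.4, 0.2]
finger_gap: 0.548
```

drive_tool --pt "255 0 0 -2 0 0 0" --pt "255 0 0 -5 0 0 0" --pt "255 2 1.5 -8 0 0 0" --pt "255 5.5 4.1 -8 0 0 0" --pt "255 9 6.7 -8 0 0 0" --pt "255 12.5 9.4 -8 0 0 0" --pt "255 16 12 -8 0 0 0" --pt "255 19.5 14.6 -8 0 0 0" --pt "255 23 17.2 -8 0 0 0" --pt "255 26.5 19.8 -8 0 0 0" --pt "255 30 22.5 -8 0 0 0" --pt "255 33 24.7 -7 0 0 0" --pt "255 34.5 25.8 -5 0 0 0" --pt "255 34.5 25.8 -4 0 0 0" --pt "255 34.5 25.8 -4 0 0 0" --pt "255 34.5 25.8 -4 0 0 0"

```text
t: 17.7
tcp_pos: [0.5846, 0.0351, 0.0442]
tool_rot: [0.707, 0.707, -0.001, -0.001]
force: [-0.5, 0.0, -0.5]
finger_gap: 0.546
```

drive_tool --pt "255 0 0 1.2 0 0 0" --pt "255 0 0 2.4 0 0 0" --pt "255 0 0 3.2 0 0 0" --pt "255 0 0 3.4 0 0 0" --pt "255 0 0 3.4 0 0 0" --pt "82 0 0 3.4 0 0 0" --pt "82 0 0 3.4 0 0 0" --pt "82 0 0 3.4 0 0 0" --pt "82 0 0 2 0 0 0" --pt "82 0 0 0 0 0 0" --pt "82 0 0 -4 0 0 0" --pt "82 0 -3 -8 0 0 0" --pt "82 4 -7 -10 0 0 0" --pt "82 8 -11 -10 0 0 0" --pt "82 12 -14 -10 0 0 0" --pt "82 16 -16 -10 0 0 0" --pt "82 20 -18 -10 0 0 0" --pt "82 24 -20 -10 0 0 0" --pt "82 28 -20 -10 0 0 0" --pt "82 28 -20 -10 0 0 0"

```text
t: 19.7
tcp_pos: [0.3859, 0.3205, 0.1458]
tool_rot: [0.705, 0.709, 0.003, 0.0]
force: [0.8, -0.7, 0.4]
finger_gap: 0.678
```

```bash
python3 - <<'E'
from h import *
s=manip.sense();print(s["t"],s["tcp_pos"],s["qd"].round(3))
a=manip.snapshot("top");b=manip.snapshot("side")
cv2.imwrite("pics/end.png",np.hstack([cv2.resize(a[100:300,50:450],(400,200)),cv2.resize(b[120:320,120:360],(400,200*400//240))[:200]])[:,:,::-1])
cv2.imwrite("pics/end2.png",np.hstack([cv2.resize(a[100:200,140:300],(400,250)),cv2.resize(b[130:230,230:390],(400,250))])[:,:,::-1])
v=blob(a,"violet",(321,207),16);print(v and onplane("top",v[0],.009))
E
```

```text
19.7 [0.38591569 0.32046942 0.14580414] [-0.078 -0.006  0.047 -0.042  0.009 -0.049]
[ 0.41283937 -0.18418389  0.009     ]
```

View pics/end2.png

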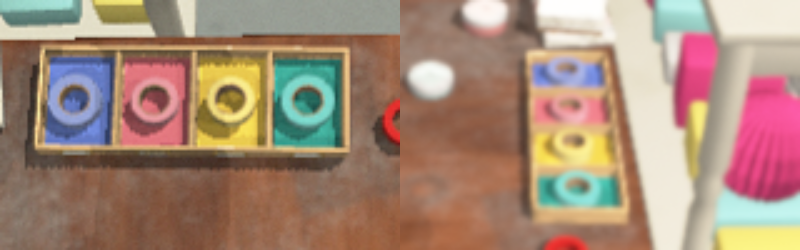

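View pics/end.png

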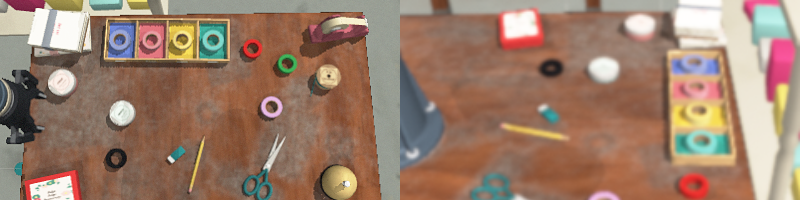

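All four rolls lie flat in their own compartments in both views. The violet roll, spool and other objects haven't moved, and the arm is clear.

```bash
python3 -c "
from station import manip
print(manip.sign_off())"
```

```text
the job is handed in; nothing more can be done
None
```

I placed the blue, pink, teal and yellow rolls one by one into the compartments with their own colours. I handed the job in at about 20 s, well under the 83 s limit.

- **Placement:** the last top and side pictures show all four rolls lying flat in the right compartments.
- **Left alone:** the violet roll measured within 0.1 mm of where it started. The spool, tins and look-alikes appear unmoved in the pictures, but I did not re-measure them.
- **Forces:** the wrist readings I saw never went above about 8 N.
- **Arm:** the gripper was clear of everything on the table at the end. A small drift, under 0.1 rad/s, was still settling when I took the last pictures.

One disagreement came up: the side view put the liners up to 10 mm off from the top view across the row. I used the top view because its spacing matched the stated 78 mm. No check failed.

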